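# Line up the optical rail's foot with a tapered drift and bolt it down

## Task

The front foot of the optical rail no longer lines up with the bush it is bolted to. Feel with the tapered drift from the wooden stand for the bush's hole through the hole in the foot, and work the drift gently down, without forcing it, until its collar rests on the foot and the holes are in line; move the rail with the drift alone and leave the other things where they lie. Then put the drift back upright in a hole of the stand and push the bolt fully home in its place, its head down on the foot.

Things in the scene. Friction and masses are not known exactly. Their poses are not given: they have to be found in the camera images.
- rail_mount: Aluminium mount of the rail, fixed to the bench. Origin: on the bench under the middle of its front clamp block (64 x 64 mm, top 44 mm up); y points along the rail to the first bolt 240 mm away, x across it. The block grips an eccentric steel bush, flush with its top and hidden by the foot: a 15 mm hole, 6 mm off the block's middle in a direction that differs each time, open down to 6 mm over the bench.
- foot_hole (a point): Centre of the 15 mm hole in the rail's front foot, at the foot's upper face, 53 mm above the bench (foot plate 50 x 62 x 8.5 mm). It starts within 0.6 mm of above the middle of the clamp block, so the bush's hole, whose mouth lies 8.9 mm lower, starts 5.4 to 6.6 mm aside of it, on any side. The end of the rail proper stands 40 mm from the hole, 22 mm above the foot.
- rail: Aluminium optical rail 172 mm long with a steel foot at each end and a lens on a carrier (top 155 mm above the bench, 165 mm from the foot hole). It swings about the first bolt, already in at the far foot, and slides some mm along a slot there; friction holds it where it is left: 6 N at the front foot, in any direction, moves it. Origin on the bench below the first bolt; axes as rail_mount's.
- drift: Tapered steel drift standing in the stand, 0.16 kg: round tip 6 mm wide, widening over 27 mm to 14.1 mm, then straight for 19 mm up to a collar 24 mm wide and 4 mm thick, and above it a round dark handle 18 mm wide, 60 mm long. Origin on the axis at the collar's underside, which rests on the stand's top; z up the handle. Steel on steel should stay below 40 N in all.
- drift_grip (a point): Middle of the drift's handle, on its axis, 34 mm above the collar's underside.
- drift_tip (a point): Centre of the drift's lower tip, 46 mm below the collar's underside.
- bolt: Steel bolt with a smooth shank and a knurled round head, standing in the stand, 0.09 kg: shank 12.6 mm wide and 40 mm long with a short chamfer at the end (10.6 mm), washer face 26 mm wide and 2.5 mm thick, head 22 mm wide and 20 mm high. Origin on the axis at the washer's underside; z up. It slides in without turning once the holes line up to about 1.5 mm; keep its push below 40 N too.
- bolt_head (a point): Middle of the bolt's head, on its axis, 12.5 mm above the washer's underside.
- bolt_tip (a point): Centre of the bolt's lower end, 40 mm below the washer's underside.
- stand: Wooden tool block 168 x 46 mm, 60 mm high, fixed, with three 16.5 mm holes, 54 mm deep, in a row along its x axis, 60 mm apart. Drift and bolt stand in the two outer holes, which is in which varies; the middle one is empty. Origin at the middle of its underside.
- stand_hole0 (a point): Mouth of one outer hole of the stand, at the stand's top (60 mm up).
- stand_hole1 (a point): Mouth of the stand's middle hole.
- stand_hole2 (a point): Mouth of the other outer hole of the stand.
- tweezers: Steel tweezers lying on the bench, 124 mm long: a bystander.
- screwdriver: Small screwdriver with a blue handle, 103 mm long: a bystander.
- test_block: Small glass test piece in its clear case, 26 x 44 x 14 mm: a bystander.
- lens_tissue: Yellow booklet of lens tissue, 68 x 100 x 8 mm: a bystander.
Not all that is in view belongs to the job. Several things have the shape of the drift; the one meant has the colours described above. Leave any turquoise look-alike of the bolt alone.

How it is judged:
By the outcome, as a careful person would: the job done as asked, in the order asked, and still so for the second after the job is handed in, with the robot touching nothing.
It also fails if it takes over 72 s, if anything falls off the work surface, if the arm or the gripper's body presses on something with over 40 N, if the wrist force passes 120 N, or if a joint passes its speed limit or range.

## Robot

A 6-joint arm with a two-finger parallel gripper is mounted at the origin on a cart in front of the work surface, level with it; the furniture and walls round the work are solid. World frame = base frame: x ahead of the robot, y to its left, z up, the work surface at z = 0. Lengths are in m, angles in rad, forces in N, time in s.
With the tool pointing down it reaches from about 0.35 to 0.875 m from the base axis. Payload 4.2 kg.
Tool frame: the origin (TCP) lies where the fingers leave the gripper's body, on its centre line; the fingertips stand 73 mm ahead of it and the grasp point (between the pads) lies 54 mm ahead of it; z points along the fingers, y is the direction in which the jaws open and shut (so a half turn about z gives the same grasp; the last joint's range is limited). The gripper opens to 85 mm and grips with 20 to 120 N. Pads are 22 mm wide; open, the fingers measure 114 mm over their backs; the gripper's body (76 mm by 85 mm) begins 54 mm behind the grasp point. The pads swing forward as they close: fully open they stand 13 mm farther back than shut.
Start: joints at [1.51, 0.385, 0.008, 0, -1.194, -0.259], TCP at [0.196, 0.593, 0.304] pointing down, gripper open.
Joint ranges: [-3.14, 3.14], [-1.21, 2.06], [-1.07, 1.41], [-3.16, 2.05], [-2.99, -0.16], [-3.1, 3.1]. Speed limits (rad/s): [2.79, 2.79, 3.14, 3.14, 3.14, 3.14].

## Interface

Orientations are given as a 3x3 rotation matrix whose columns are the frame's x, y, z axes.
In Python, from bench import r gives the robot as it stands.
- The arm moves only by the shell command python3 -m creep 'ROWS' [FORCE]. ROWS is JSON, one flat list of numbers, 7 for each row, row after row: the shift along the tool's x, y, z in mm, then the turn, a rotation vector about the tool's x, y, z in degrees, then the closure in counts, from 0 (fully open) to 255 (shut). A call has 1 to 5 rows; each row shifts and turns the commanded pose from where the row before left it, along the tool's axes as they then stand; what a row does not reach is not made up. A row lasts 1/12 s, in which the tool goes at most 41.7 mm and 7.16 degrees, less where a joint would pass 70% of its speed; a pose out of reach is approached as far as the arm can. A call is refused whole if a number of a shift passes 41.7 or a number of a turn 7.16, either way. A call with a gripper value outside its range is refused whole. The fingers move at their own pace and stop on an object; FORCE is the grip in N (left out, the last holds). Time passes only in rows, so rows that do not move let the fingers close. It gives the time, the measured TCP pose, the force and the opening at its end, in the units of the state.
- r.state(): the state, without advancing time (a new reading comes with each control period).
- r.grab_frame(name): name is "scene" or "top" or "wrist"; returns a dict with "img" (384x512x3 uint8, red, green, blue), "fx", "fy", "cx", "cy" (pixels), "distortion" ([k1, k2, p1, p2, k3] as OpenCV has them; the pictures are not rectified), "R" (3x3) and "t" (3): a world point X has camera coordinates R X + t. Camera axes: x right, y down, z forward; pixel columns grow to the right and rows downward; lengths in m; the calibration is good to about 2 mm. A picture is of the moment at which its call begins. There is no depth.
- r.close_job(): hands the job in, once; it reports no verdict.
The state is a dict: "time_s": time; "joints": joint angles; "qvel": joint speeds; "effort": joint torques, N m; "tcp_pos": TCP position; "ee_rot": TCP orientation; "force": force on the tool from outside, world axes, zero at the start; "ft_torque": the same for the moment, N m; "width": opening from 0.0 (shut) to 1.0 (fully open).
Only numpy, scipy, OpenCV 4.12 (cv2) and the standard library are available. Lean on these libraries where they do the work, as an engineer would, in place of code of your own. Each camera call takes 0.05 s, during which the arm holds its last target. There are 200 camera calls.

## Working session

There is one attempt and no reset: what is moved stays moved. The work goes in short steps, Python scripts to look and compute and a shell command to move; the robot and the scene stay as the last step left them, time stands still between calls to the robot, and variables do not carry over. Pictures are saved under pics/ and viewed, about 8 in all and at most 12, crops included, and the job is handed in when it is done.

```bash
ls; mkdir -p pics
python3 - <<'E'
from bench import r
import cv2,numpy as np
s=r.state();print({k:np.round(v,3).tolist() for k,v in s.items()})
a=[]
for n in("scene","top"):
    f=r.grab_frame(n);np.savez(f'pics/{n}0.npz',**{k:np.array(v) for k,v in f.items()})
    print(n,f['fx'],f['cx'],f['cy'],f['distortion'],np.round(-np.array(f['R']).T@f['t'],3))
    cv2.imwrite(f'pics/{n}0.png',cv2.resize(f['img'][:,:,::-1],(800,600),interpolation=cv2.INTER_CUBIC))
E
```

```text
pics
{'time_s': 0.0, 'joints': [1.51, 0.386, 0.007, -0.001, -1.194, -0.259], 'qvel': [0.002, -0.0, 0.0, 0.001, 0.001, -0.001], 'effort': [-0.001, -39.229, 18.84, 4.186, -0.005, -0.0], 'tcp_pos': [0.196, 0.593, 0.303], 'ee_rot': [[0.949, -0.315, -0.001], [-0.315, -0.949, -0.002], [0.0, 0.002, -1.0]], 'force': [-0.294, 0.098, 0.157], 'ft_torque': [-0.023, 0.002, 0.015], 'width': 1.0}
scene 483.0478515377159 247.93795979331998 201.21784439817822 [0.06297656 0.         0.         0.         0.        ] [-0.172 -0.791  0.857]
top 492.6854730296571 260.5636612824131 193.6372502547322 [-0.16982904  0.          0.          0.          0.        ] [ 0.275 -0.081  1.293]
```

View pics/scene0.png

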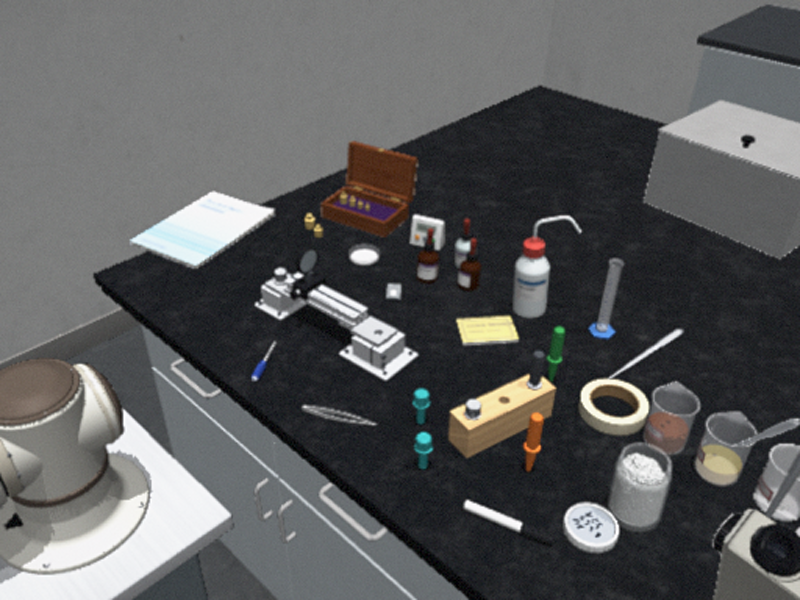

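View pics/top0.png

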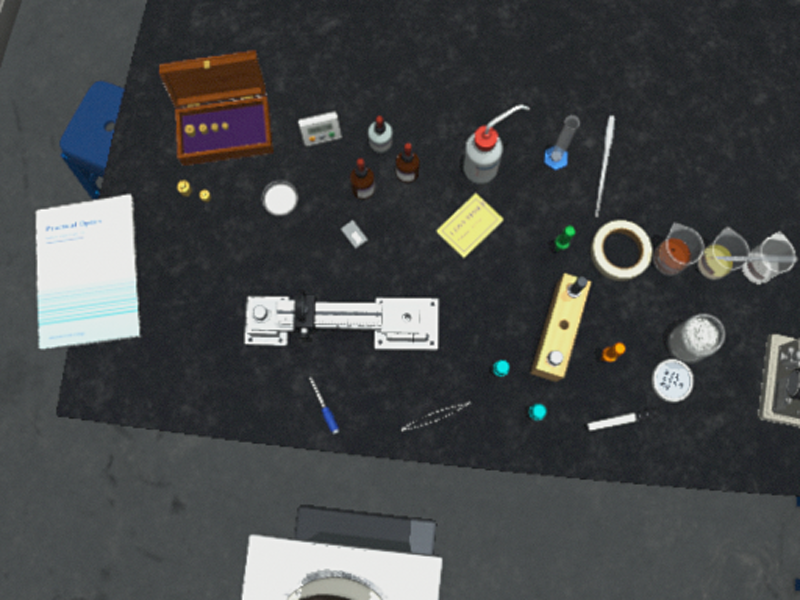

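Top view: wooden stand at (565,325). The dark-handled drift is in its far hole, (578,287), the bolt in its near hole, (555,358), and the middle hole is empty at (565,325). The foot hole is at (407,317) and the first bolt at (260,313). Drift candidates are green (565,238), orange (614,352) and dark (578,287). The dark one in the stand fits. The turquoise pieces at (501,368) and (539,411) are bolt look-alikes, and the steel one in the stand is the real bolt.

```bash
cat > h.py <<'E'
import cv2,numpy as np
def ray(f,u,v):
    K=np.array([[f['fx'],0,f['cx']],[0,f['fy'],f['cy']],[0,0,1.]])
    p=cv2.undistortPoints(np.array([[[u,v]]],float),K,np.array(f['distortion'],float))[0,0]
    R=np.array(f['R']);t=np.array(f['t']).ravel()
    return -R.T@t, R.T@np.array([p[0],p[1],1.])
def onz(f,u,v,z):
    c,d=ray(f,u,v);return c+d*(z-c[2])/d[2]
def proj(f,X):
    K=np.array([[f['fx'],0,f['cx']],[0,f['fy'],f['cy']],[0,0,1.]])
    return cv2.projectPoints(np.array([X],float),cv2.Rodrigues(np.array(f['R']))[0],np.array(f['t'],float),K,np.array(f['distortion'],float))[0].ravel()
def tri(f,p,g,q):
    c,d=ray(f,*p);e,h=ray(g,*q)
    s=np.linalg.lstsq(np.c_[d,-h],e-c,rcond=None)[0]
    a,b=c+d*s[0],e+h*s[1];return (a+b)/2,np.linalg.norm(a-b)
def crop(img,u0,v0,u1,v1,k):
    return cv2.resize(np.ascontiguousarray(img[v0:v1,u0:u1,::-1]),None,fx=k,fy=k,interpolation=cv2.INTER_CUBIC)
E
python3 - <<'E'
from h import *
f=dict(np.load('pics/top0.npz'));g=dict(np.load('pics/scene0.npz'))
c=lambda p:((p[0]+.5)*.64-.5,(p[1]+.5)*.64-.5)
for n,p,z in(('drifttop',(580,283),.124),('bolttop',(555,357),.0825),('mid',(565,325),.06),('foothole',(407,317),.053),('bolt1',(260,313),.075)):
    print(n,onz(f,*c(p),z).round(3))
for n,p,q in(('drift',(580,283),(539,355)),('bolt',(555,357),(474,405)),('foot',(407,317),(379,332)),('mid',(565,325),(503,401))):
    X,e=tri(f,c(p),g,c(q));print(n,X.round(3),round(e,4))
a=crop(f['img'],330,160,410,260,6)
b=crop(f['img'],230,180,290,230,6);b2=crop(g['img'],280,215,360,290,4)
o=np.zeros((600,800,3),np.uint8);o[:a.shape[0],:a.shape[1]]=a[:600];o[:300,480:480+320]=b[:300,:320];o[300:600,480:800]=b2[:300,:320]
cv2.imwrite('pics/c1.png',o)
E
```

```text
drifttop [ 0.602 -0.328  0.124]
bolttop [ 0.487 -0.304  0.083]
mid [ 0.546 -0.321  0.06 ]
foothole [ 0.532 -0.061  0.053]
bolt1 [0.508 0.177 0.075]
drift [ 0.604 -0.33   0.12 ] 0.0025
bolt [ 0.488 -0.305  0.078] 0.0007
foot [ 0.531 -0.06   0.054] 0.0014
mid [ 0.545 -0.319  0.059] 0.0041
```

View pics/c1.png

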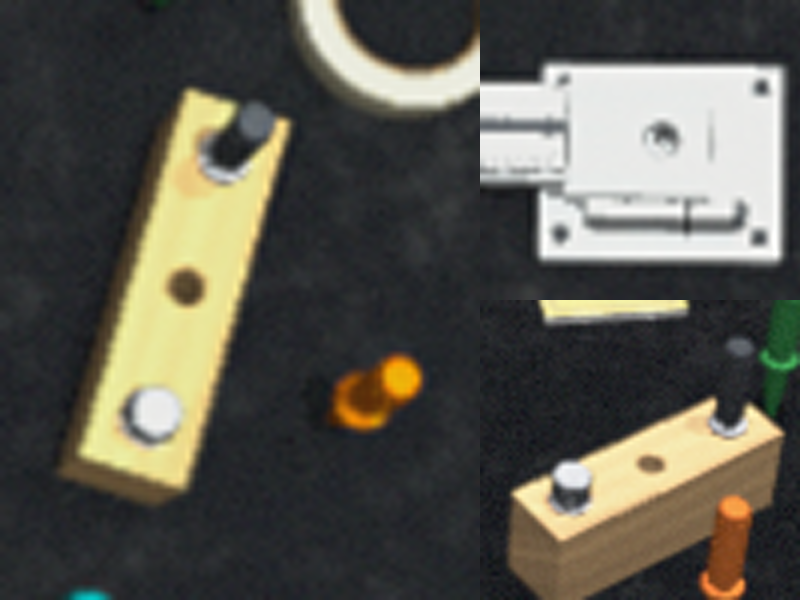

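The crop confirms the dark-handled drift with its steel collar in the stand's far hole, and the steel bolt in the near hole. Next I need the wrist camera's mounting.

Run:
```python
from h import *
from bench import r
s=r.state();f=r.grab_frame('wrist');R=np.array(s['ee_rot']);C=-np.array(f['R']).T@f['t']
print('cam in tool',(R.T@(C-s['tcp_pos'])).round(4),'axes\n',(R.T@np.array(f['R']).T).round(3),f['fx'],f['distortion'])
```

```text
cam in tool [ 0.0739 -0.0002 -0.0715] axes
 [[-0.    -0.956 -0.293]
 [ 1.    -0.    -0.   ]
 [-0.    -0.293  0.956]] 322.97404077673156 [-0.04212047  0.          0.          0.          0.        ]
```

```bash
for i in 1 2; do :; done; python3 -m creep '[40,40,0,0,0,-6,0,40,40,0,0,0,0,0,40,40,0,0,0,0,0,40,40,0,0,0,0,0,40,40,0,0,0,0,0]' 60
```

```text
time_s: 0.57
tcp_pos: [0.3056, 0.4139, 0.3036]
ee_rot: [[0.977, -0.213, -0.0], [-0.213, -0.977, -0.001], [-0.0, 0.001, -1.0]]
force: [1.8, 0.5, -0.4]
width: 1.0
```

```bash
python3 -m creep '[20,34,0,0,0,0,0,20,34,0,0,0,0,0,20,34,0,0,0,0,0,20,34,0,0,0,0,0,20,34,0,0,0,0,0]' >/dev/null
python3 -m creep '[20,34,0,0,0,0,0,20,34,0,0,0,0,0,20,34,0,0,0,0,0,20,34,0,0,0,0,0,20,34,0,0,0,0,0]'
python3 -m creep '[24,34,0,0,0,0,0,20,34,0,0,0,0,0,0,0,35,0,0,0,0,0,0,35,0,0,0,0,0,0,30,0,0,0,0]' 
python3 -m creep '[0,0,0,0,0,0,0,0,0,0,0,0,0,0]'
python3 - <<'E'
from h import *
from bench import r
f=r.grab_frame('wrist');np.savez('pics/w1.npz',**{k:np.array(v) for k,v in f.items()})
u,v=proj(f,[.531,-.0605,.053]);print(u,v)
u=int(u);v=int(v);u0=max(u-60,0);v0=max(0,v-45)
print(u0,v0);cv2.imwrite('pics/w1.png',crop(f['img'],u0,v0,u0+120,v0+90,6))
E
```

```text
time_s: 1.4
tcp_pos: [0.4279, 0.039, 0.3041]
ee_rot: [[0.977, -0.213, 0.0], [-0.213, -0.977, 0.0], [0.0, -0.0, -1.0]]
force: [0.9, 0.8, 0.0]
width: 1.003
time_s: 1.82
tcp_pos: [0.4558, -0.0362, 0.2023]
ee_rot: [[0.976, -0.217, -0.0], [-0.217, -0.976, 0.0], [-0.0, -0.0, -1.0]]
force: [1.2, 0.1, -0.9]
width: 1.002
time_s: 1.98
tcp_pos: [0.456, -0.0352, 0.2032]
ee_rot: [[0.977, -0.213, -0.003], [-0.213, -0.977, -0.001], [-0.003, 0.002, -1.0]]
force: [0.4, 0.2, 0.5]
width: 1.001
272.5995054054483 85.11818904935453
212 40
```

View pics/w1.png

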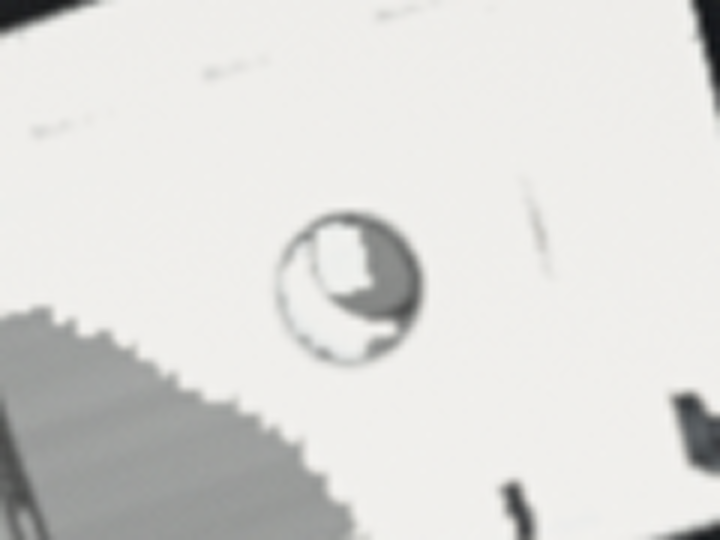

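The wrist crop shows the foot hole at crop (349,287), radius 74. The bush's lower-left rim shows through it as an arc through about (313,240), (330,292) and (398,318), so the bush hole lies up and to the right.

Run:
```python
from h import *
f=dict(np.load('pics/w1.npz'))
c=lambda p:(212+(p[0]+.5)/6-.5,40+(p[1]+.5)/6-.5)
h=onz(f,*c((349,287)),.053);print('hole',h.round(4))
print('diam',[np.linalg.norm(onz(f,*c(a),.053)-onz(f,*c(b),.053)).round(4) for a,b in(((275,287),(423,287)),((349,212),(349,363)))])
P=np.array([onz(f,*c(p),.0441)[:2] for p in((313,240),(318,270),(330,292),(355,309),(398,319))])
from scipy.optimize import least_squares
b=least_squares(lambda q:np.hypot(*(P-q).T)-.0075,h[:2]).x;print('bush',b.round(4),'off',((b-h[:2])*1e3).round(2),np.linalg.norm(b-h[:2]))
# line-of-sight parallax check
# stand points
import sys
for n,X in(('drift',(.603,-.329,.124)),):print(n)
```

```text
hole [ 0.53   -0.0584  0.053 ]
diam [np.float64(0.0162), np.float64(0.0158)]
bush [ 0.5333 -0.0631] off [ 3.33 -4.73] 0.00578610247507654
drift
```

```bash
python3 -m creep '[0,0,-30,0,0,0,0,11,37,0,0,0,0,0,11,37,0,0,0,0,0,11,37,0,0,0,0,0,11,37,0,0,0,0,0]' >/dev/null
python3 -m creep '[11,37,0,0,0,0,0,11,37,0,0,0,0,0,10,37,0,0,0,0,0,0,0,0,0,0,0,0,0,0,0,0,0,0,0]'
python3 - <<'E'
from h import *
from bench import r
f=r.grab_frame('wrist');np.savez('pics/w2.npz',**{k:np.array(v) for k,v in f.items()})
for X in((.603,-.329,.124),(.487,-.305,.0825),(.546,-.32,.06)):print(proj(f,X).round())
cv2.imwrite('pics/w2.png',cv2.resize(f['img'][:,:,::-1],(800,600),interpolation=cv2.INTER_CUBIC))
E
```

```text
time_s: 2.87
tcp_pos: [0.4762, -0.306, 0.2362]
ee_rot: [[0.976, -0.216, 0.004], [-0.216, -0.976, -0.002], [0.004, 0.001, -1.0]]
force: [0.5, -0.1, -0.1]
width: 0.998
[250. -18.]
[255. 186.]
[258.  98.]
```

View pics/w2.png

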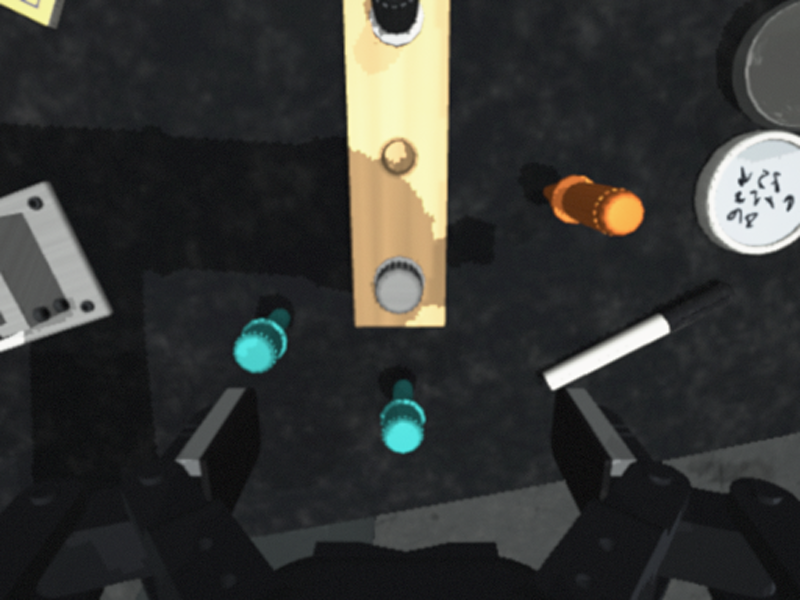

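The wrist view shows the bolt head at (399,285), the empty hole at (399,156) and the drift's collar at about (396,18), all in one row.

Run:
```python
from h import *
f=dict(np.load('pics/w2.npz'));c=lambda p:((p[0]+.5)*.64-.5,(p[1]+.5)*.64-.5)
b=onz(f,*c((399,285)),.0825);m=onz(f,*c((399,156)),.06);d=onz(f,*c((396,19)),.064)
print(b.round(4),m.round(4),d.round(4));print(np.linalg.norm(b-m),np.linalg.norm(d-m),'extrap',(b+2*(m-b)).round(4))
o=onz(f,*c((622,213)),.1);print('orange',o.round(3))
```

```text
[ 0.4894 -0.3057  0.0825] [ 0.5454 -0.318   0.06  ] [ 0.6025 -0.3296  0.064 ]
0.06155089124534074 0.05843395446487963 extrap [ 0.6013 -0.3303  0.0375]
orange [ 0.504 -0.404  0.1  ]
```

```bash
python3 -m creep '[33,-1,0,0,0,0,0,33,-1,0,0,0,0,0,33,-1,0,0,0,0,0,30,-1,0,0,0,0,0,0,0,0,0,0,0,0]'
python3 -m creep '[0,0,30,0,0,0,0,0,0,30,0,0,0,0,0,0,28,0,0,0,0,0,0,0,0,0,0,0,0,0,0,0,0,0,0]'
```

```text
time_s: 3.33
tcp_pos: [0.6074, -0.3263, 0.2345]
ee_rot: [[0.978, -0.209, 0.004], [-0.209, -0.978, -0.002], [0.004, 0.001, -1.0]]
force: [0.6, 0.1, 0.2]
width: 1.001
time_s: 3.75
tcp_pos: [0.6022, -0.3263, 0.146]
ee_rot: [[0.977, -0.211, -0.002], [-0.211, -0.977, 0.0], [-0.002, 0.0, -1.0]]
force: [-0.1, -0.8, 0.8]
width: 0.998
```

```bash
python3 -m creep '[1,3,-1,0,0,0,0,0,0,0,0,0,0,255,0,0,0,0,0,0,255,0,0,0,0,0,0,255,0,0,0,0,0,0,255]' 50
python3 -m creep '[0,0,0,0,0,0,255,0,0,0,0,0,0,255,0,0,0,0,0,0,255]'
```

```text
time_s: 4.17
tcp_pos: [0.6029, -0.3311, 0.1481]
ee_rot: [[0.977, -0.214, 0.002], [-0.214, -0.977, -0.0], [0.002, 0.0, -1.0]]
force: [0.2, -0.1, 0.1]
width: 0.458
time_s: 4.42
tcp_pos: [0.6027, -0.331, 0.1473]
ee_rot: [[0.977, -0.213, 0.0], [-0.213, -0.977, -0.0], [0.0, 0.0, -1.0]]
force: [-0.6, -0.2, 2.9]
width: 0.2
```

```bash
python3 -m creep '[0,0,-15,0,0,0,255,0,0,-25,0,0,0,255,0,0,-30,0,0,0,255,0,0,-25,0,0,0,255,0,0,0,0,0,0,255]' 60
python3 -m creep '[0,0,0,0,0,0,255,0,0,0,0,0,0,255]'
```

```text
time_s: 4.83
tcp_pos: [0.6047, -0.332, 0.2484]
ee_rot: [[0.977, -0.212, 0.01], [-0.212, -0.977, -0.005], [0.011, 0.003, -1.0]]
force: [1.3, -0.7, 0.9]
width: 0.197
time_s: 5.0
tcp_pos: [0.6019, -0.3305, 0.2406]
ee_rot: [[0.977, -0.214, -0.002], [-0.214, -0.977, 0.002], [-0.002, -0.001, -1.0]]
force: [0.3, 0.2, -2.1]
width: 0.198
```

```bash
python3 -m creep '[-16,-31,0,0,0,0,255,-16,-31,0,0,0,0,255,-16,-31,0,0,0,0,255,-16,-31,0,0,0,0,255,-16,-31,0,0,0,0,255]' >/dev/null
python3 -m creep '[-16,-31,0,0,0,0,255,-15,-31,0,0,0,0,255,-15,-31,0,0,0,0,255,0,0,20,0,0,0,255,0,0,20,0,0,0,255]'
python3 -m creep '[0,0,0,0,0,0,255,0,0,0,0,0,0,255]'
python3 - <<'E'
from h import *
from bench import r
s=r.state();f=r.grab_frame('wrist');np.savez('pics/w3.npz',**{k:np.array(v) for k,v in f.items()})
p=np.array(s['tcp_pos']);R=np.array(s['ee_rot']);tip=p+R@[0,0,.1335]
print(p.round(4),tip.round(4),proj(f,tip),proj(f,[.530,-.0584,.053]))
u,v=[int(x) for x in proj(f,tip)];u0=max(0,u-60);v0=max(0,v-45);print(u0,v0)
cv2.imwrite('pics/w3.png',crop(f['img'],u0,v0,u0+120,v0+90,6))
E
```

```text
time_s: 5.83
tcp_pos: [0.5319, -0.0597, 0.2013]
ee_rot: [[0.978, -0.21, 0.001], [-0.21, -0.978, 0.0], [0.0, -0.001, -1.0]]
force: [0.4, -0.0, -1.7]
width: 0.195
time_s: 6.0
tcp_pos: [0.5314, -0.0618, 0.2]
ee_rot: [[0.977, -0.213, -0.005], [-0.213, -0.977, -0.001], [-0.005, 0.002, -1.0]]
force: [0.7, 0.3, -1.0]
width: 0.195
[ 0.5314 -0.0618  0.2   ] [ 0.5306 -0.062   0.0665] [259.77232055 207.62851548] [255.01434271 202.96002058]
199 162
```

View pics/w3.png

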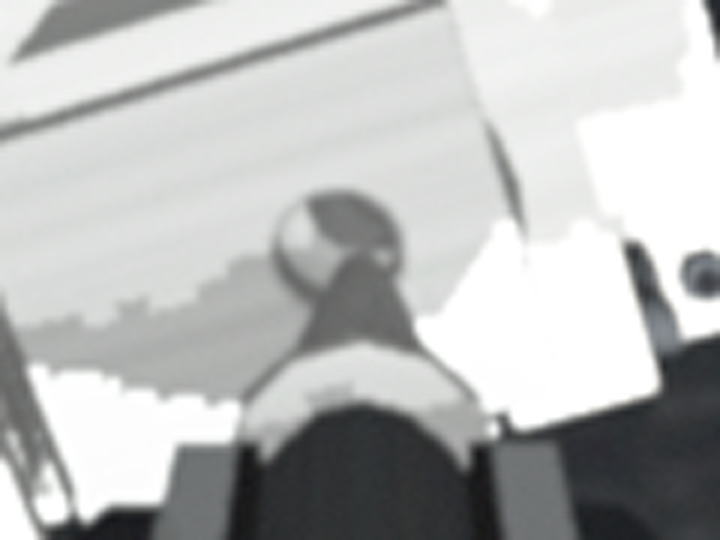

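Tip at crop (363,273) and foot hole centre at (338,250); both agree with my projections. The mid-overlap target is about 1 mm away. Correcting and going down gently.

```bash
python3 -m creep '[1,-1,6,0,0,0,255,0,0,5,0,0,0,255,0,0,4,0,0,0,255,0,0,0,0,0,0,255]'
python3 -m creep '[0,0,3,0,0,0,255,0,0,3,0,0,0,255,0,0,0,0,0,0,255]'
python3 -m creep '[0,0,2,0,0,0,255,0,0,0,0,0,0,255]'
```

```text
time_s: 6.38
tcp_pos: [0.5332, -0.0613, 0.1861]
ee_rot: [[0.977, -0.214, -0.002], [-0.214, -0.977, -0.0], [-0.002, 0.0, -1.0]]
force: [-0.5, 0.4, -1.7]
width: 0.193
time_s: 6.63
tcp_pos: [0.533, -0.061, 0.1802]
ee_rot: [[0.977, -0.214, -0.002], [-0.214, -0.977, 0.0], [-0.002, 0.0, -1.0]]
force: [-1.0, -0.4, -1.0]
width: 0.194
time_s: 6.8
tcp_pos: [0.5331, -0.0609, 0.1785]
ee_rot: [[0.977, -0.214, -0.001], [-0.214, -0.977, 0.0], [-0.001, 0.0, -1.0]]
force: [-1.3, 1.2, -1.6]
width: 0.196
```

```bash
python3 -m creep '[0,0,2,0,0,0,255,0,0,0,0,0,0,255]'
python3 -m creep '[0,0,2,0,0,0,255,0,0,0,0,0,0,255]'
python3 -m creep '[0,0,2,0,0,0,255,0,0,0,0,0,0,255]'
```

```text
time_s: 6.97
tcp_pos: [0.5331, -0.0609, 0.1766]
ee_rot: [[0.977, -0.214, -0.001], [-0.214, -0.977, 0.0], [-0.001, 0.0, -1.0]]
force: [-2.4, 1.4, -0.5]
width: 0.195
time_s: 7.13
tcp_pos: [0.5331, -0.0609, 0.1746]
ee_rot: [[0.977, -0.214, -0.002], [-0.214, -0.977, 0.0], [-0.002, 0.0, -1.0]]
force: [-3.6, 2.0, -0.3]
width: 0.194
time_s: 7.3
tcp_pos: [0.5331, -0.0609, 0.1725]
ee_rot: [[0.977, -0.214, -0.002], [-0.214, -0.977, 0.0], [-0.002, 0.0, -1.0]]
force: [-4.5, 3.9, 0.8]
width: 0.191
```

Contact is on the expected side: the foot's wall toward the bush. The tip is about 5 mm into the bush with no axial load. Next I push toward the bush while descending.

```bash
python3 -m creep '[0.4,0.4,0,0,0,0,255,0.4,0.3,0,0,0,0,255,0,0,0,0,0,0,255]'
python3 -m creep '[0.3,0.3,1,0,0,0,255,0.3,0.3,1,0,0,0,255,0,0,0,0,0,0,255]'
```

```text
time_s: 7.55
tcp_pos: [0.5334, -0.0613, 0.1724]
ee_rot: [[0.977, -0.214, -0.002], [-0.214, -0.977, 0.001], [-0.003, -0.0, -1.0]]
force: [-5.0, 4.0, 1.4]
width: 0.192
time_s: 7.8
tcp_pos: [0.5337, -0.0621, 0.1708]
ee_rot: [[0.977, -0.214, -0.003], [-0.214, -0.977, 0.001], [-0.003, -0.0, -1.0]]
force: [-6.2, 4.8, 5.0]
width: 0.194
```

```bash
python3 -m creep '[0.4,0.4,0,0,0,0,255,0.4,0.3,0,0,0,0,255,0,0,0,0,0,0,255]'
python3 -m creep '[0.3,0.3,1,0,0,0,255,0.2,0.2,1,0,0,0,255,0,0,0,0,0,0,255]'
python3 -m creep '[0.3,0.3,1,0,0,0,255,0.2,0.2,1,0,0,0,255,0,0,0,0,0,0,255]'
```

```text
time_s: 8.05
tcp_pos: [0.5341, -0.0629, 0.1708]
ee_rot: [[0.977, -0.214, -0.003], [-0.214, -0.977, 0.001], [-0.003, -0.0, -1.0]]
force: [-6.6, 5.2, 5.0]
width: 0.196
time_s: 8.3
tcp_pos: [0.5347, -0.0635, 0.169]
ee_rot: [[0.977, -0.214, -0.003], [-0.214, -0.977, 0.001], [-0.003, -0.0, -1.0]]
force: [-6.0, 5.1, 5.4]
width: 0.198
time_s: 8.55
tcp_pos: [0.5351, -0.0641, 0.167]
ee_rot: [[0.977, -0.214, -0.003], [-0.214, -0.977, 0.001], [-0.003, -0.0, -1.0]]
force: [-6.4, 4.6, 4.8]
width: 0.193
```

```bash
python3 -m creep '[0,0,1,0,0,0,255,0,0,1,0,0,0,255,0,0,0,0,0,0,255]'
python3 -m creep '[0,0,1,0,0,0,255,0,0,1,0,0,0,255,0,0,0,0,0,0,255]'
python3 -m creep '[0,0,1,0,0,0,255,0,0,1,0,0,0,255,0,0,0,0,0,0,255]'
```

```text
time_s: 8.8
tcp_pos: [0.5351, -0.0641, 0.165]
ee_rot: [[0.977, -0.214, -0.003], [-0.214, -0.977, 0.001], [-0.003, -0.0, -1.0]]
force: [-6.8, 4.9, 5.9]
width: 0.194
time_s: 9.05
tcp_pos: [0.5351, -0.0641, 0.163]
ee_rot: [[0.977, -0.214, -0.002], [-0.214, -0.977, 0.001], [-0.003, -0.0, -1.0]]
force: [-6.7, 4.9, 6.2]
width: 0.195
time_s: 9.3
tcp_pos: [0.5352, -0.0641, 0.1611]
ee_rot: [[0.977, -0.214, -0.002], [-0.214, -0.977, 0.001], [-0.002, -0.0, -1.0]]
force: [-7.1, 4.5, 5.7]
width: 0.189
```

```bash
python3 -m creep '[0,0,1,0,0,0,255,0,0,1,0,0,0,255,0,0,1,0,0,0,255,0,0,0,0,0,0,255]'
python3 -m creep '[0,0,1,0,0,0,255,0,0,1,0,0,0,255,0,0,0,0,0,0,255]'
python3 -m creep '[0,0,1,0,0,0,255,0,0,1,0,0,0,255,0,0,0,0,0,0,255]'
```

```text
time_s: 9.63
tcp_pos: [0.5352, -0.0641, 0.1581]
ee_rot: [[0.977, -0.214, -0.002], [-0.214, -0.977, 0.001], [-0.002, -0.0, -1.0]]
force: [-5.9, 5.4, 6.1]
width: 0.198
time_s: 9.88
tcp_pos: [0.5349, -0.064, 0.1552]
ee_rot: [[0.977, -0.214, -0.003], [-0.214, -0.977, 0.001], [-0.003, -0.0, -1.0]]
force: [-4.7, 5.0, 0.5]
width: 0.195
time_s: 10.13
tcp_pos: [0.5349, -0.064, 0.1535]
ee_rot: [[0.977, -0.214, -0.003], [-0.214, -0.977, 0.001], [-0.003, -0.0, -1.0]]
force: [-6.2, 5.7, 3.2]
width: 0.196
```

```bash
python3 -m creep '[0,0,1,0,0,0,255,0,0,0,0,0,0,255]'
python3 -m creep '[0,0,1,0,0,0,255,0,0,0,0,0,0,255]'
python3 -m creep '[0,0,1,0,0,0,255,0,0,0,0,0,0,255]'
python3 -m creep '[0,0,1,0,0,0,255,0,0,0,0,0,0,255]'
```

```text
time_s: 10.3
tcp_pos: [0.5349, -0.064, 0.1526]
ee_rot: [[0.977, -0.214, -0.003], [-0.214, -0.977, 0.001], [-0.003, -0.0, -1.0]]
force: [-7.7, 5.4, 4.0]
width: 0.194
time_s: 10.47
tcp_pos: [0.5348, -0.064, 0.1517]
ee_rot: [[0.977, -0.214, -0.003], [-0.214, -0.977, 0.001], [-0.003, -0.0, -1.0]]
force: [-6.6, 5.2, 4.0]
width: 0.198
time_s: 10.63
tcp_pos: [0.5348, -0.064, 0.1508]
ee_rot: [[0.977, -0.214, -0.003], [-0.214, -0.977, 0.001], [-0.003, 0.0, -1.0]]
force: [-5.8, 5.6, 5.5]
width: 0.197
time_s: 10.8
tcp_pos: [0.5347, -0.064, 0.1497]
ee_rot: [[0.977, -0.214, -0.004], [-0.214, -0.977, 0.001], [-0.004, 0.0, -1.0]]
force: [-6.9, 5.0, 3.8]
width: 0.191
```

```bash
python3 -m creep '[0,0,1,0,0,0,255,0,0,1,0,0,0,255,0,0,0,0,0,0,255]'
python3 -m creep '[0,0,1,0,0,0,255,0,0,1,0,0,0,255,0,0,0,0,0,0,255]'
python3 -m creep '[0,0,1,0,0,0,255,0,0,1,0,0,0,255,0,0,0,0,0,0,255]'
```

```text
time_s: 11.05
tcp_pos: [0.5345, -0.064, 0.1476]
ee_rot: [[0.977, -0.214, -0.004], [-0.214, -0.977, 0.001], [-0.004, 0.0, -1.0]]
force: [-6.6, 6.3, 4.7]
width: 0.197
time_s: 11.3
tcp_pos: [0.5345, -0.064, 0.1456]
ee_rot: [[0.977, -0.214, -0.004], [-0.214, -0.977, 0.001], [-0.004, 0.0, -1.0]]
force: [-6.4, 6.4, 4.4]
width: 0.194
time_s: 11.55
tcp_pos: [0.5345, -0.064, 0.1436]
ee_rot: [[0.977, -0.214, -0.004], [-0.214, -0.977, 0.001], [-0.004, 0.0, -1.0]]
force: [-7.5, 6.5, 3.8]
width: 0.195
```

```bash
python3 -m creep '[-0.2,-0.2,1,0,0,0,255,0,0,1,0,0,0,255,0,0,0,0,0,0,255]'
python3 -m creep '[0,0,1,0,0,0,255,0,0,0,0,0,0,255]'
python3 -m creep '[0,0,0.7,0,0,0,255,0,0,0,0,0,0,255]'
```

```text
time_s: 11.8
tcp_pos: [0.5344, -0.0639, 0.1416]
ee_rot: [[0.977, -0.214, -0.004], [-0.214, -0.977, 0.001], [-0.004, 0.0, -1.0]]
force: [-7.3, 4.8, 4.1]
width: 0.199
time_s: 11.97
tcp_pos: [0.5343, -0.0639, 0.1406]
ee_rot: [[0.977, -0.214, -0.004], [-0.214, -0.977, 0.001], [-0.004, 0.0, -1.0]]
force: [-6.6, 6.3, 4.0]
width: 0.191
time_s: 12.13
tcp_pos: [0.5343, -0.0639, 0.1399]
ee_rot: [[0.977, -0.214, -0.004], [-0.214, -0.977, 0.001], [-0.004, 0.0, -1.0]]
force: [-7.1, 5.5, 5.2]
width: 0.192
```

```bash
python3 -m creep '[0,0,0.7,0,0,0,255,0,0,0,0,0,0,255]'
python3 -m creep '[0,0,0.7,0,0,0,255,0,0,0,0,0,0,255]'
```

```text
time_s: 12.3
tcp_pos: [0.5343, -0.0639, 0.1393]
ee_rot: [[0.977, -0.214, -0.004], [-0.214, -0.977, 0.001], [-0.004, 0.0, -1.0]]
force: [-6.5, 5.2, 4.8]
width: 0.196
time_s: 12.47
tcp_pos: [0.5344, -0.0639, 0.1392]
ee_rot: [[0.977, -0.214, -0.004], [-0.214, -0.977, 0.0], [-0.004, 0.001, -1.0]]
force: [-8.2, 7.2, 8.0]
width: 0.191
```

```bash
python3 -m creep '[0,0,0.5,0,0,0,255,0,0,0,0,0,0,255]'
python3 -m creep '[-0.3,-0.3,0,0,0,0,255,-0.2,-0.3,0,0,0,0,255,0,0,0,0,0,0,255]'
```

```text
time_s: 12.63
tcp_pos: [0.5344, -0.0639, 0.1392]
ee_rot: [[0.977, -0.213, -0.004], [-0.213, -0.977, 0.0], [-0.004, 0.001, -1.0]]
force: [-9.5, 5.6, 12.4]
width: 0.195
time_s: 12.88
tcp_pos: [0.5343, -0.0636, 0.1392]
ee_rot: [[0.977, -0.213, -0.003], [-0.213, -0.977, -0.0], [-0.003, 0.001, -1.0]]
force: [-8.6, 4.3, 9.5]
width: 0.194
```

Seated: z has stopped at 0.1392 and Fz is up to 12 N. Relieving the side load before withdrawing.

```bash
python3 -m creep '[-0.4,-0.2,-0.5,0,0,0,255,-0.4,-0.2,0,0,0,0,255,0,0,0,0,0,0,255]'
python3 -m creep '[-0.3,-0.2,0,0,0,0,255,0,0,0,0,0,0,255]'
```

```text
time_s: 13.13
tcp_pos: [0.5341, -0.0635, 0.1392]
ee_rot: [[0.977, -0.213, -0.002], [-0.213, -0.977, -0.001], [-0.002, 0.001, -1.0]]
force: [-5.5, 0.5, 5.9]
width: 0.194
time_s: 13.3
tcp_pos: [0.534, -0.0634, 0.1392]
ee_rot: [[0.977, -0.213, -0.002], [-0.213, -0.977, -0.001], [-0.002, 0.001, -1.0]]
force: [-6.0, -0.6, 6.0]
width: 0.197
```

```bash
python3 -m creep '[-0.4,0.1,-0.5,0,0,0,255,-0.2,0.1,0,0,0,0,255,0,0,0,0,0,0,255]'
python3 -m creep '[0,0,-2,0,0,0,255,0,0,-2,0,0,0,255,0,0,-2,0,0,0,255,0,0,0,0,0,0,255]'
python3 -m creep '[0,0,-4,0,0,0,255,0,0,-4,0,0,0,255,0,0,-4,0,0,0,255,0,0,0,0,0,0,255]'
```

```text
time_s: 13.55
tcp_pos: [0.5338, -0.0633, 0.1393]
ee_rot: [[0.977, -0.213, -0.001], [-0.213, -0.977, -0.001], [-0.001, 0.001, -1.0]]
force: [-4.4, -1.4, 3.1]
width: 0.194
time_s: 13.88
tcp_pos: [0.5338, -0.063, 0.1452]
ee_rot: [[0.977, -0.214, -0.001], [-0.214, -0.977, -0.0], [-0.001, 0.0, -1.0]]
force: [-2.4, -1.5, -1.5]
width: 0.19
time_s: 14.22
tcp_pos: [0.5343, -0.0628, 0.1583]
ee_rot: [[0.977, -0.213, 0.001], [-0.213, -0.977, 0.0], [0.001, -0.0, -1.0]]
force: [-3.8, -0.3, -1.3]
width: 0.191
```

```bash
python3 -m creep '[0,0,-10,0,0,0,255,0,0,-20,0,0,0,255,0,0,-25,0,0,0,255,0,0,-27,0,0,0,255,0,0,0,0,0,0,255]'
python3 -m creep '[15,31,0,0,0,0,255,16,31,0,0,0,0,255,15,31,0,0,0,0,255,16,31,0,0,0,0,255,15,31,0,0,0,0,255]' >/dev/null
python3 -m creep '[16,31,0,0,0,0,255,16,31,0,0,0,0,255,15,30,0,0,0,0,255,0,0,0,0,0,0,255,0,0,0,0,0,0,255]'
python3 -m creep '[0,0,0,0,0,0,255,0,0,0,0,0,0,255]'
python3 - <<'E'
from h import *
from bench import r
f=r.grab_frame('top');np.savez('pics/t2.npz',**{k:np.array(v) for k,v in f.items()})
s=r.state();p=s['tcp_pos'];print(np.round(p,4),np.round(s['ee_rot'],3).tolist(),np.round(s['joints'],2))
E
```

```text
time_s: 14.63
tcp_pos: [0.5387, -0.0625, 0.2472]
ee_rot: [[0.977, -0.211, 0.018], [-0.211, -0.977, 0.0], [0.018, -0.004, -1.0]]
force: [1.2, 0.5, 0.5]
width: 0.194
time_s: 15.47
tcp_pos: [0.6033, -0.3327, 0.2395]
ee_rot: [[0.976, -0.216, 0.003], [-0.216, -0.976, -0.001], [0.003, 0.0, -1.0]]
force: [-0.2, 0.4, -1.8]
width: 0.193
time_s: 15.63
tcp_pos: [0.6029, -0.3298, 0.24]
ee_rot: [[0.977, -0.212, 0.002], [-0.212, -0.977, -0.0], [0.002, 0.0, -1.0]]
force: [0.0, -0.2, -0.6]
width: 0.194
[ 0.6028 -0.3295  0.2401] [[0.977, -0.212, 0.001], [-0.212, -0.977, -0.0], [0.001, 0.0, -1.0]] [-0.27  0.53  0.09  0.   -1.12  1.62]
```

```bash
python3 -m creep '[0,1,20,0,0,0,255,0,0,20,0,0,0,255,0,0,5,0,0,0,255,0,0,0,0,0,0,255,0,0,0,0,0,0,255]'
python3 -m creep '[0,0,5,0,0,0,255,0,0,5,0,0,0,255,0,0,5,0,0,0,255,0,0,0,0,0,0,255]'
```

```text
time_s: 16.1
tcp_pos: [0.6028, -0.3312, 0.1952]
ee_rot: [[0.977, -0.212, 0.001], [-0.212, -0.977, -0.001], [0.001, 0.001, -1.0]]
force: [0.6, -0.4, -0.4]
width: 0.197
time_s: 16.43
tcp_pos: [0.6017, -0.3314, 0.1781]
ee_rot: [[0.977, -0.214, -0.002], [-0.214, -0.977, 0.001], [-0.002, -0.001, -1.0]]
force: [0.2, 0.1, -1.7]
width: 0.193
```

Tip is in the hole without contact; lowering on.

```bash
python3 -m creep '[1,0,7,0,0,0,255,0,0,7,0,0,0,255,0,0,7,0,0,0,255,0,0,7,0,0,0,255,0,0,0,0,0,0,255]'
python3 -m creep '[0,0,2,0,0,0,255,0,0,1,0,0,0,255,0,0,1,0,0,0,255,0,0,0,0,0,0,255]'
```

```text
time_s: 16.85
tcp_pos: [0.6024, -0.3315, 0.1488]
ee_rot: [[0.977, -0.214, -0.003], [-0.214, -0.977, 0.001], [-0.004, -0.001, -1.0]]
force: [-0.2, 0.5, -3.1]
width: 0.196
time_s: 17.18
tcp_pos: [0.6032, -0.3316, 0.1475]
ee_rot: [[0.977, -0.213, -0.0], [-0.213, -0.977, 0.0], [-0.0, -0.0, -1.0]]
force: [0.1, 1.9, -0.3]
width: 0.193
```

```bash
python3 -m creep '[0,0,1,0,0,0,255,0,0,0,0,0,0,255]'
python3 -m creep '[0,0,1,0,0,0,255,0,0,0,0,0,0,255]'
```

```text
time_s: 17.35
tcp_pos: [0.6032, -0.3317, 0.1474]
ee_rot: [[0.977, -0.213, 0.0], [-0.213, -0.977, -0.0], [0.0, 0.0, -1.0]]
force: [-2.4, 4.8, 4.0]
width: 0.195
time_s: 17.52
tcp_pos: [0.6033, -0.3316, 0.1474]
ee_rot: [[0.977, -0.213, 0.001], [-0.213, -0.977, -0.0], [0.001, 0.0, -1.0]]
force: [-2.5, 4.7, 7.3]
width: 0.193
```

```bash
python3 -m creep '[0,0,-1.5,0,0,0,255,0,0,0,0,0,0,120,0,0,0,0,0,0,0,0,0,0,0,0,0,0,0,0,0,0,0,0,0]'
python3 -m creep '[0,0,0,0,0,0,0,0,0,0,0,0,0,0,0,0,-15,0,0,0,0,0,0,-35,0,0,0,0,0,0,-40,0,0,0,0]'
python3 -m creep '[0,0,0,0,0,7.15,0,0,0,0,0,0,7.15,0,0,0,0,0,0,7.15,0,0,0,0,0,0,7.15,0,0,0,0,0,0,7.15,0]'
python3 -m creep '[0,0,0,0,0,7.15,0,0,0,0,0,0,7.15,0,0,0,0,0,0,7.15,0,0,0,0,0,0,7.15,0,0,0,0,0,0,7.15,0]'
python3 -m creep '[-9,28,0,0,0,0,0,-9,28,0,0,0,0,0,-9,28,0,0,0,0,0,-10,28,0,0,0,0,0,0,0,0,0,0,0,0]'
python3 -m creep '[0,0,0,0,0,0,0,0,0,0,0,0,0,0]'
python3 - <<'E'
from h import *
from bench import r
f=r.grab_frame('wrist');g=r.grab_frame('top');s=r.state()
print(np.round(s['tcp_pos'],4),proj(f,[.4875,-.3057,.0825]))
o=np.vstack([cv2.resize(f['img'][:,:,::-1],(400,300)),np.zeros((300,400,3),np.uint8)])
a=crop(g['img'],330,160,410,260,5)[:500];b=crop(g['img'],230,180,290,230,6)
p=np.zeros((600,400,3),np.uint8);p[:500]=a[:,:400];o[300:600,:360]=b[:300]
cv2.imwrite('pics/m3.png',np.hstack([o,p]));np.savez('pics/w4.npz',**{k:np.array(v) for k,v in f.items()})
E
```

```text
time_s: 17.93
tcp_pos: [0.6035, -0.3323, 0.1467]
ee_rot: [[0.977, -0.214, 0.001], [-0.214, -0.977, -0.001], [0.001, 0.0, -1.0]]
force: [-0.4, 0.4, 0.3]
width: 0.752
time_s: 18.35
tcp_pos: [0.6021, -0.3315, 0.2347]
ee_rot: [[0.977, -0.214, -0.006], [-0.214, -0.977, 0.002], [-0.007, -0.001, -1.0]]
force: [1.9, -0.8, 0.1]
width: 1.003
time_s: 18.77
tcp_pos: [0.6033, -0.3319, 0.2369]
ee_rot: [[0.664, -0.748, 0.0], [-0.748, -0.664, -0.0], [0.0, -0.0, -1.0]]
force: [-0.7, -0.3, -0.8]
width: 0.999
time_s: 19.18
tcp_pos: [0.6033, -0.3319, 0.2368]
ee_rot: [[0.101, -0.995, 0.0], [-0.995, -0.101, -0.0], [0.0, -0.0, -1.0]]
force: [-0.0, 0.8, 0.9]
width: 0.995
time_s: 19.6
tcp_pos: [0.4828, -0.3059, 0.2367]
ee_rot: [[0.106, -0.994, -0.004], [-0.994, -0.106, 0.002], [-0.003, 0.003, -1.0]]
force: [0.8, 0.3, -1.0]
width: 0.999
time_s: 19.77
tcp_pos: [0.4886, -0.3074, 0.2375]
ee_rot: [[0.108, -0.994, 0.002], [-0.994, -0.108, -0.001], [0.001, -0.002, -1.0]]
force: [0.1, -0.3, -0.3]
width: 1.004
[ 0.489  -0.3074  0.2369] [259.91725785 200.6526906 ]
```

View pics/m3.png

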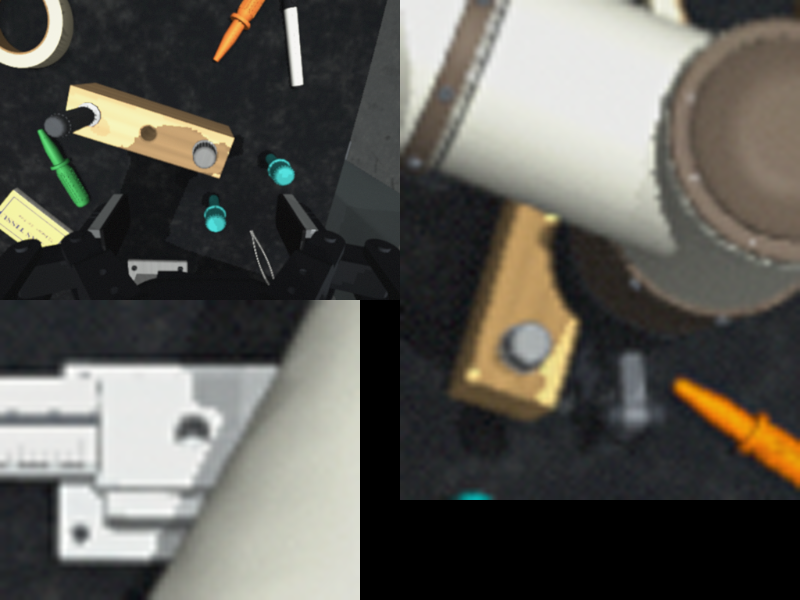

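The wrist view has the bolt head at (204,155) and the drift back in its hole. The green and orange look-alikes, though, seem to be lying down rather than standing. I'll check when that happened before going on.

Run:
```python
from h import *
from bench import r
g=r.grab_frame('scene');np.savez('pics/s4.npz',**{k:np.array(v) for k,v in g.items()})
t=np.load('pics/t2.npz')['img']
w=np.load('pics/w2.npz')['img']
a=crop(g['img'],180,160,440,360,3)
b=crop(t,325,130,425,260,4)
o=np.zeros((600,800,3),np.uint8);o[:400,:520]=cv2.resize(a,(520,400));o[:364,520:800]=cv2.resize(b,(280,364))
o[400:600,:270]=cv2.resize(w[:,:,::-1],(270,200))
o[400:600,270:537]=cv2.resize(np.load('pics/w4.npz')['img'][:,:,::-1],(267,200))
cv2.imwrite('pics/m4.png',o)
```

```text
(no output)
```

View pics/m4.png

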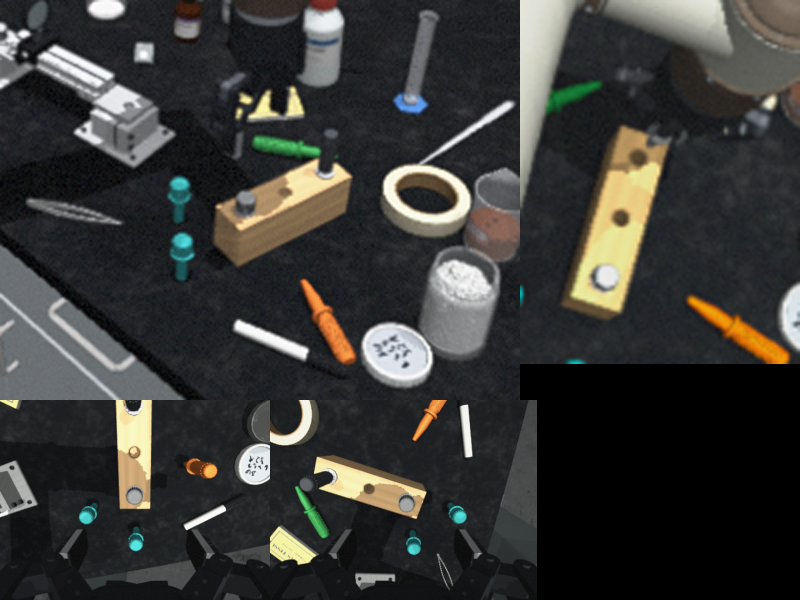

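Both look-alikes (green, orange) had already tipped by t = 15.6 s. They were balanced on their 6 mm tips, and my path and forces show no contact with either. I'll leave them and go on to the bolt.

```bash
python3 -m creep '[0,1.5,30,0,0,0,0,0,0,35,0,0,0,0,0,0,25,0,0,0,0,0,0,0,0,0,0,0,0,0,0,0,0,0,0]'
python3 -m creep '[0,0,5,0,0,0,0,0,0,5,0,0,0,0,0,0,0,0,0,0,0]'
```

```text
time_s: 20.33
tcp_pos: [0.4867, -0.3074, 0.1457]
ee_rot: [[0.108, -0.994, -0.003], [-0.994, -0.108, 0.0], [-0.001, 0.003, -1.0]]
force: [0.6, 0.2, 0.8]
width: 1.001
time_s: 20.58
tcp_pos: [0.4868, -0.3073, 0.1373]
ee_rot: [[0.108, -0.994, 0.001], [-0.994, -0.108, -0.0], [0.0, -0.001, -1.0]]
force: [-0.8, -0.1, -0.2]
width: 0.998
```

```bash
python3 -m creep '[0,0,1,0,0,0,255,0,0,0,0,0,0,255,0,0,0,0,0,0,255,0,0,0,0,0,0,255,0,0,0,0,0,0,255]' 60
python3 -m creep '[0,0,0,0,0,0,255,0,0,0,0,0,0,255,0,0,0,0,0,0,255]'
```

```text
time_s: 21.0
tcp_pos: [0.4865, -0.3073, 0.1361]
ee_rot: [[0.108, -0.994, 0.001], [-0.994, -0.108, -0.0], [0.0, -0.001, -1.0]]
force: [-0.5, 0.1, -0.4]
width: 0.299
time_s: 21.25
tcp_pos: [0.4867, -0.3074, 0.1364]
ee_rot: [[0.108, -0.994, 0.001], [-0.994, -0.108, -0.0], [0.001, -0.001, -1.0]]
force: [-0.6, 0.9, 3.3]
width: 0.224
```

```bash
python3 -m creep '[0,0,-10,0,0,0,255,0,0,-25,0,0,0,255,0,0,-30,0,0,0,255,0,0,-25,0,0,0,255,0,0,0,0,0,0,255]' 80
python3 -m creep '[0,0,0,0,0,0,255,0,0,0,0,0,0,255]'
```

```text
time_s: 21.67
tcp_pos: [0.4887, -0.3083, 0.2319]
ee_rot: [[0.109, -0.994, 0.01], [-0.994, -0.109, -0.005], [0.006, -0.009, -1.0]]
force: [0.4, 0.8, -0.5]
width: 0.218
time_s: 21.83
tcp_pos: [0.4857, -0.3069, 0.2253]
ee_rot: [[0.107, -0.994, -0.001], [-0.994, -0.107, 0.001], [-0.001, 0.001, -1.0]]
force: [-0.3, -1.2, -1.0]
width: 0.223
```

```bash
python3 -m creep '[-34,-10,0,0,0,0,255,-34,-11,0,0,0,0,255,-34,-10,0,0,0,0,255,-34,-11,0,0,0,0,255,-34,-10,0,0,0,0,255]' >/dev/null
python3 -m creep '[-34,-11,0,0,0,0,255,-33,-10,0,0,0,0,255,0,0,15,0,0,0,255,0,0,15,0,0,0,255,0,0,0,0,0,0,255]'
python3 -m creep '[0,0,0,0,0,0,255,0,0,0,0,0,0,255,0,0,0,0,0,0,255]'
python3 - <<'E'
from h import *
from bench import r
s=r.state();f=r.grab_frame('wrist');np.savez('pics/w5.npz',**{k:np.array(v) for k,v in f.items()})
p=np.array(s['tcp_pos']);R=np.array(s['ee_rot']);tip=p+R@[0,0,.1164]
print(p.round(4),tip.round(4),R[:,2].round(4),proj(f,tip),proj(f,[.5338,-.0633,.053]))
u,v=[int(x) for x in proj(f,tip)];u0=max(0,u-60);v0=max(0,v-45);print(u0,v0)
cv2.imwrite('pics/w5.png',crop(f['img'],u0,v0,u0+120,v0+90,6))
E
```

```text
time_s: 22.67
tcp_pos: [0.531, -0.0631, 0.1915]
ee_rot: [[0.108, -0.994, -0.01], [-0.994, -0.108, -0.0], [-0.001, 0.01, -1.0]]
force: [-0.6, 0.8, -1.1]
width: 0.218
time_s: 22.92
tcp_pos: [0.5338, -0.0643, 0.1963]
ee_rot: [[0.107, -0.994, 0.001], [-0.994, -0.107, -0.0], [0.0, -0.001, -1.0]]
force: [-0.8, -0.1, -0.3]
width: 0.219
[ 0.5338 -0.0643  0.1963] [ 0.5339 -0.0643  0.0799] [ 9.e-04 -1.e-04 -1.e+00] [258.13908427 217.32690353] [258.2966798  204.54306406]
198 172
```

View pics/w5.png

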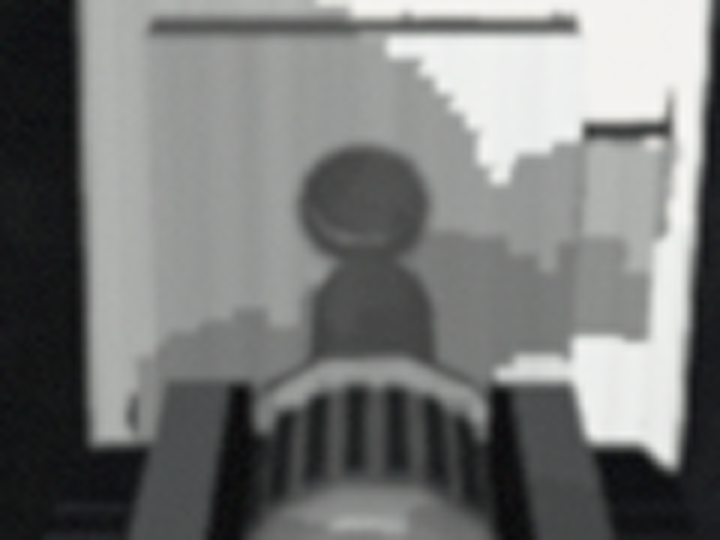

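The hole at crop (364,203) shows the bush in line beneath the foot. The bolt's tip is at about (372,300), which is 0.9 mm toward −x and about 1 mm toward +y of the hole axis. Correcting and lowering.

```bash
python3 -m creep '[1,-0.9,10,0,0,0,255,0,0,8,0,0,0,255,0,0,4,0,0,0,255,0,0,0,0,0,0,255,0,0,0,0,0,0,255]'
python3 -m creep '[0,0,3,0,0,0,255,0,0,3,0,0,0,255,0,0,0,0,0,0,255]'
```

```text
time_s: 23.38
tcp_pos: [0.5343, -0.0649, 0.1733]
ee_rot: [[0.108, -0.994, -0.001], [-0.994, -0.108, -0.0], [0.0, 0.001, -1.0]]
force: [-0.2, -0.1, -1.6]
width: 0.222
time_s: 23.63
tcp_pos: [0.5342, -0.0647, 0.1673]
ee_rot: [[0.107, -0.994, -0.001], [-0.994, -0.107, 0.0], [-0.0, 0.001, -1.0]]
force: [-0.9, -0.9, -0.8]
width: 0.219
```

```bash
python3 -m creep '[0,0,2,0,0,0,255,0,0,2,0,0,0,255,0,0,0,0,0,0,255]'
python3 -m creep '[0,0,2,0,0,0,255,0,0,2,0,0,0,255,0,0,0,0,0,0,255]'
python3 -m creep '[0,0,2,0,0,0,255,0,0,2,0,0,0,255,0,0,0,0,0,0,255]'
```

```text
time_s: 23.88
tcp_pos: [0.5343, -0.0647, 0.1634]
ee_rot: [[0.107, -0.994, -0.001], [-0.994, -0.107, -0.0], [-0.0, 0.001, -1.0]]
force: [-0.2, 0.5, -0.2]
width: 0.218
time_s: 24.13
tcp_pos: [0.5343, -0.0647, 0.1594]
ee_rot: [[0.108, -0.994, -0.001], [-0.994, -0.108, -0.0], [-0.0, 0.001, -1.0]]
force: [0.1, 0.8, -0.8]
width: 0.226
time_s: 24.38
tcp_pos: [0.5343, -0.0647, 0.1554]
ee_rot: [[0.108, -0.994, -0.001], [-0.994, -0.108, -0.0], [-0.0, 0.001, -1.0]]
force: [0.3, -0.8, -1.3]
width: 0.217
```

```bash
python3 -m creep '[0,0,4,0,0,0,255,0,0,4,0,0,0,255,0,0,4,0,0,0,255,0,0,4,0,0,0,255,0,0,0,0,0,0,255]'
python3 -m creep '[0,0,3,0,0,0,255,0,0,3,0,0,0,255,0,0,2,0,0,0,255,0,0,0,0,0,0,255]'
python3 -m creep '[0,0,1,0,0,0,255,0,0,1,0,0,0,255,0,0,0,0,0,0,255]'
```

```text
time_s: 24.8
tcp_pos: [0.5339, -0.0648, 0.1387]
ee_rot: [[0.107, -0.994, -0.002], [-0.994, -0.107, -0.0], [-0.0, 0.002, -1.0]]
force: [-0.4, -1.3, -2.1]
width: 0.218
time_s: 25.13
tcp_pos: [0.5342, -0.0647, 0.1313]
ee_rot: [[0.108, -0.994, -0.001], [-0.994, -0.108, -0.0], [-0.0, 0.001, -1.0]]
force: [-0.1, -0.5, -0.6]
width: 0.221
time_s: 25.38
tcp_pos: [0.5345, -0.0647, 0.1297]
ee_rot: [[0.108, -0.994, -0.0], [-0.994, -0.108, 0.0], [-0.0, 0.0, -1.0]]
force: [-0.3, -0.5, -1.4]
width: 0.217
```

```bash
python3 -m creep '[0,0,1,0,0,0,255,0,0,0,0,0,0,255]'
python3 -m creep '[0,0,1,0,0,0,255,0,0,0,0,0,0,255]'
python3 -m creep '[0,0,1,0,0,0,255,0,0,0,0,0,0,255]'
```

```text
time_s: 25.55
tcp_pos: [0.5345, -0.0647, 0.1287]
ee_rot: [[0.108, -0.994, -0.0], [-0.994, -0.108, 0.0], [-0.0, 0.0, -1.0]]
force: [-0.7, 0.0, -0.9]
width: 0.219
time_s: 25.72
tcp_pos: [0.5346, -0.0648, 0.1282]
ee_rot: [[0.108, -0.994, 0.0], [-0.994, -0.108, -0.0], [0.0, -0.0, -1.0]]
force: [-0.3, -0.4, 2.7]
width: 0.218
time_s: 25.88
tcp_pos: [0.5347, -0.0649, 0.1276]
ee_rot: [[0.108, -0.994, 0.001], [-0.994, -0.108, -0.0], [0.001, -0.001, -1.0]]
force: [-1.7, -0.6, 6.3]
width: 0.222
```

```bash
python3 -m creep '[0,0,1,0,0,0,255,0,0,0,0,0,0,255]'
python3 -m creep '[0,0,1,0,0,0,255,0,0,0,0,0,0,255]'
```

```text
time_s: 26.05
tcp_pos: [0.5348, -0.065, 0.1271]
ee_rot: [[0.108, -0.994, 0.001], [-0.994, -0.108, -0.001], [0.001, -0.001, -1.0]]
force: [-3.1, -0.4, 9.5]
width: 0.221
time_s: 26.22
tcp_pos: [0.5349, -0.0651, 0.1266]
ee_rot: [[0.108, -0.994, 0.001], [-0.994, -0.108, -0.001], [0.001, -0.001, -1.0]]
force: [-3.9, -1.1, 12.8]
width: 0.219
```

Contact began at the height expected for a seated head (0.1284), and the push reached 12.8 N. Relieving, opening and retreating to look.

```bash
python3 -m creep '[0,0,-1.5,0,0,0,255,0,0,-1.5,0,0,0,255,0,0,0,0,0,0,255]'
python3 -m creep '[0,0,0,0,0,0,120,0,0,0,0,0,0,0,0,0,0,0,0,0,0,0,0,0,0,0,0,0,0,0,0,0,0,0,0]'
python3 -m creep '[0,0,0,0,0,0,0,0,0,0,0,0,0,0,0,0,-20,0,0,0,0,0,0,-35,0,0,0,0,0,0,-40,0,0,0,0]'
python3 -m creep '[30,0,-10,0,0,0,0,0,0,0,0,0,0,0,0,0,0,0,0,0,0]'
python3 - <<'E'
from h import *
from bench import r
f=r.grab_frame('wrist');g=r.grab_frame('scene')
np.savez('pics/w6.npz',**{k:np.array(v) for k,v in f.items()})
u,v=[int(x) for x in proj(f,[.534,-.063,.053])];u0=max(0,u-50);v0=max(0,v-37);print(u0,v0,u,v)
a=crop(f['img'],u0,v0,u0+100,v0+75,4)
U,V=[int(x) for x in proj(g,[.534,-.063,.06])];b=crop(g['img'],U-50,V-37,U+50,V+37,8)[:592,:400]
o=np.zeros((600,800,3),np.uint8);o[:a.shape[0],:a.shape[1]]=a
B=crop(g['img'],U-33,V-30,U+34,V+45,6);o[:450,400:800]=B[:450,:400]
C=crop(g['img'],270,200,390,300,3);o[300:600,:360]=C
cv2.imwrite('pics/m5.png',o)
E
```

```text
time_s: 26.47
tcp_pos: [0.5347, -0.0647, 0.1282]
ee_rot: [[0.108, -0.994, 0.001], [-0.994, -0.108, 0.0], [-0.0, -0.001, -1.0]]
force: [-0.6, -1.1, 2.0]
width: 0.22
time_s: 26.88
tcp_pos: [0.5345, -0.0647, 0.1276]
ee_rot: [[0.108, -0.994, -0.0], [-0.994, -0.108, -0.0], [-0.0, 0.0, -1.0]]
force: [0.2, 0.2, -0.5]
width: 0.911
time_s: 27.3
tcp_pos: [0.5333, -0.0648, 0.2219]
ee_rot: [[0.107, -0.994, -0.006], [-0.994, -0.107, -0.001], [0.0, 0.006, -1.0]]
force: [1.8, -0.2, -0.1]
width: 1.001
time_s: 27.55
tcp_pos: [0.5377, -0.0952, 0.2335]
ee_rot: [[0.105, -0.994, 0.002], [-0.994, -0.105, 0.001], [-0.0, -0.002, -1.0]]
force: [0.3, 0.6, -1.0]
width: 0.998
209 188 259 225
```

View pics/m5.png

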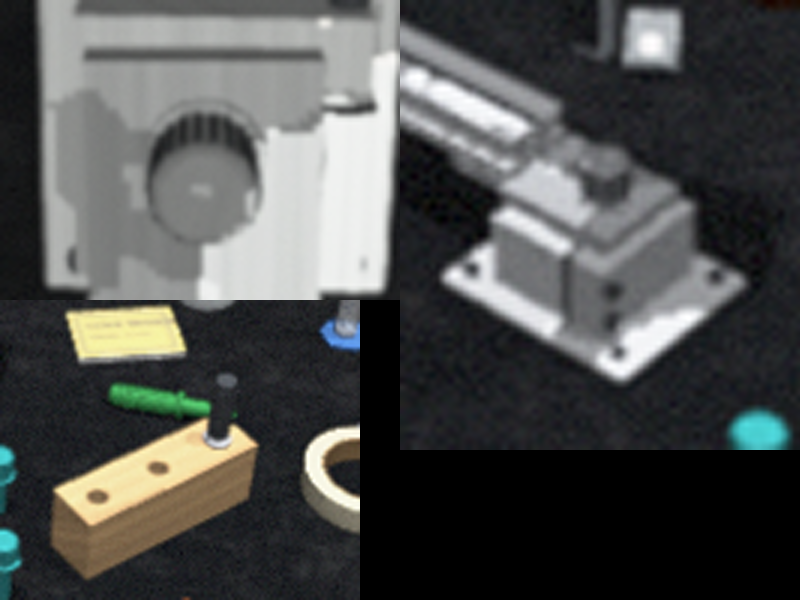

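The head sits flat on the foot, with its washer closed on the plate. The drift stands upright in the stand with its collar down, and the gripper is clear. Handing in.

```bash
python3 -c "
from bench import r
print(r.close_job())"
```

```text
the job is handed in; nothing more can be done
None
```

The front foot is lined up with the bush, the drift is back upright in its original stand hole, and the bolt is pushed home. I handed the job in at about 27.6 s of the 72 s allowed.

- **Drift:** I felt for the bush hole from the centre of the overlap between the two holes. I worked the drift down while it moved the foot about 6 mm to the bush. The collar rested on the foot at 12 N axially and about 17 N in all, below the 40 N limit.
- **Bolt:** it slid in with almost no resistance. Its head met the foot at the expected height, and I pushed to about 13 N.
- **Last pictures:** the bolt head sits flat on the foot, the drift stands with its collar down on the stand, and the gripper is open and clear.

**What did not go cleanly:**
- **Look-alikes fell:** the green and orange copies of the drift, which stood on their narrow tips, fell over between about 3 s and 16 s. I found no contact in the paths or forces, so they probably fell on their own, but I can't rule out that the arm caused it. I left them where they lie.
- **Heights read low:** the drift's collar and the bolt's head both came to rest on the foot about 1 mm lower than calculated. When the drift went back in the stand its collar rested at the same height as before, so it had not slipped in the grip.
- **Creep under the bolt push:** the gripper sank about 2 mm more as I pressed after contact. I took that as give in the grip and did not test the head with a separate press.

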